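# Find the stamped crate and push it to the dispatch rail

### The arm

A 6-joint arm with a two-finger parallel gripper is mounted at the origin on a cart in front of the work surface, level with it; the furniture and walls round the work are solid. World frame = base frame: x ahead of the robot, y to its left, z up, the work surface at z = 0. Lengths are in m, angles in degrees, forces in N, time in s.
With the tool pointing down it reaches from about 0.4 to 0.825 m from the base axis. Payload 7 kg.
Tool frame: the origin (TCP) lies on the centre line of the jaws, within the pads' length; the fingertips stand 22 mm ahead of it and the grasp point (between the pads) lies 3 mm ahead of it; z points along the fingers, y is the line along which they close (so a half turn about z gives the same grasp; the last joint's range is limited). The gripper opens to 88 mm and grips with 3 to 60 N. Pads are 19 mm wide; open, the fingers measure 130 mm over their backs; the gripper's body (78 mm by 193 mm) begins 47 mm behind the grasp point.
Start: joints at [87.783, 20.546, 0.682, 0, -70.136, -16.507], TCP at [0.217, 0.639, 0.219] pointing down, gripper open.
Joint ranges: [-176.03, 176.03], [-82.01, 121.73], [-58.28, 71.71], [-173.87, 95.51], [-174.79, -0.11], [-173.66, 173.66]. Speed limits (degrees/s): [136.94, 136.94, 172.46, 180, 180, 180].

### API

Orientations are given as [roll, pitch, yaw] about the fixed x, y, z axes, in that order (R = Rz(yaw) Ry(pitch) Rx(roll)).
In Python, from plant import get_state, cams, r gives the robot as it stands.
- The arm moves only by the tool apply_moves, never from a script. Its argument "targets" is a list of rows, each an object with "dp": the shift along the world's x, y, z in m, a list of three; "yaw": the turn about the world's z in degrees. In form: [{"dp": [x, y, z], "yaw": yaw}, ...]. A call has 1 to 20 rows; each row is the pose to reach, as a shift and turn from the pose commanded when the call began; what a row does not reach only later rows make up. A row lasts 1/12 s, in which the tool goes at most 41.7 mm and 7.16 degrees, less where a joint would pass 70% of its speed; a pose out of reach is approached as far as the arm can. A call with a gripper value outside its range is refused whole. "grip" is the gripper command: -1 is fully open, 1 is shut, values between are in proportion, set as the call begins (left out, the last holds). The fingers move at their own pace and stop on an object; "squeeze" is the grip in N (left out, the last holds). Time passes only in rows, so rows that repeat a pose let the fingers close. It gives the time, the measured TCP pose, the force, the opening and the grip force at its end, in the units of the state.
- get_state(): the state, without advancing time (a new reading comes with each control period).
- cams.capture(name): name is "side" or "top"; returns a dict with "image" (420x560x3 uint8, red, green, blue), "range_z" (420x560 float32, m along the optical axis (not along the pixel's ray), 0 where there is no reading), "fx", "fy", "cx", "cy" (pixels), "R" (3x3) and "t" (3): a world point X has camera coordinates R X + t. Camera axes: x right, y down, z forward; pixel columns grow to the right and rows downward; lengths in m; the calibration is good to about 2 mm. A picture is of the moment at which its call begins.
- r.close_job(): hands the job in; it is judged then, once.
The state is a dict: "time_s": time; "joints": joint angles; "qd": joint speeds; "joint_torque": joint torques, N m; "tcp_pos": TCP position; "eef_rot": TCP orientation; "contact_force": force on the tool from outside, world axes, zero at the start; "moment": the same for the moment, N m; "gripper_width": finger opening in m; "gripper_force": force on a finger pad.
Only numpy, scipy, OpenCV 4.12 (cv2) and the standard library are available. Lean on these libraries where they do the work, as an engineer would, in place of code of your own. Each camera call takes 0.05 s, during which the arm holds its last target. There are 200 camera calls.

### The job

Two closed blue crates stand on the bench and one of them has a round orange stamp on its underside. With the fingertips, tip each crate away from the robot so that it lies on its back with its underside showing; only when both lie down, push the stamped one, still lying on its back, up to the yellow and black dispatch rail until its lid end lies flush against it. Do not lift or carry either crate, leave the plain crate lying where it fell, and leave the other things on the bench alone.

Things in the scene. Friction and masses are not known exactly. Their poses are not given: they have to be found in the camera images.
- stamped_crate: blue crate, grey lid, in either of two places; solid block 56 deep (x) x 80 wide (y) x 100 mm tall standing, 0.25-0.5 kg; pushed near the top it tips about its far bottom edge and falls past 30 degrees. Orange stamp, 42 mm wide, underneath. Origin: centre of underside; z to the lid, x to its back (away from robot). On its back z points away from robot, x down; 56 high, 100 long
- stamped_crate_top (a point): centre of the stamped crate's lid face, 100 mm along its z from its origin
- stamped_crate_front (a point): centre of the stamped crate's front face (standing: 50 mm up; on its back: uppermost, 56 mm up)
- plain_crate: crate like the other in every way, but with a bare underside; same frame and sizes
- plain_crate_top (a point): centre of the plain crate's lid face, 100 mm along its z from its origin
- plain_crate_front (a point): centre of the plain crate's front face (standing: 50 mm up; on its back: uppermost, 56 mm up)
- dispatch_rail: fixed yellow and black bar beyond the crates, 16 mm thick (x) x 360 mm long (y) x 20 mm high. Origin: centre of its underside; x points away from the robot, so the face the crate goes against is 8 mm to -x of the origin
- weight_100: grey 100 g knob weight, 29 mm across, 33 mm high, stands near the work, leave alone; origin under its centre
- sample_tin: round pale tin, 60 mm across, 28 mm high, stands near the work, leave alone; origin under its centre
- tape_roll: roll of brown tape lying flat, 52 mm across, 21 mm high, near the work, leave alone; origin under its centre
- red_flask: red plastic flask with pink cap, 80 mm across, 100 mm high, to the left, leave alone; origin under its centre

How it is judged (in metres and radians):
On the way, in this order (a step that is already met when the one before it is completed fails the run):
1. both crates lie on their backs, undersides showing (angle between stamped_crate's own z axis and vertical between 1.45 and 1.69 rad and height (world z) of each of stamped_crate_front, plain_crate_front above 0.048 m and angle between the z axis of each of stamped_crate, plain_crate and the x axis of dispatch_rail, either way round below 0.8 rad and angle between plain_crate's own z axis and vertical between 1.45 and 1.69 rad and distance of plain_crate from where it was at the start of the episode below 0.1 m and x of plain_crate_top in the frame of dispatch_rail below -0.025 m and linear speed of each of stamped_crate, plain_crate below 0.02 m/s), for 0.2 s.
2. the stamped crate's lid end is flush against the dispatch rail (angle between stamped_crate's own z axis and vertical between 1.45 and 1.69 rad and height (world z) of each of stamped_crate_front, plain_crate_front above 0.048 m and angle between the z axis of each of stamped_crate, plain_crate and the x axis of dispatch_rail, either way round below 0.8 rad and angle between plain_crate's own z axis and vertical between 1.45 and 1.69 rad and x of stamped_crate_top in the frame of dispatch_rail between -0.014 and -0.004 m and y of stamped_crate_top in the frame of dispatch_rail between -0.16 and 0.16 m and angle between the z axis of stamped_crate and the x axis of dispatch_rail, either way round below 0.1 rad), for 0.2 s.
At the end, for the whole second after the job is handed in: Both crates lie at rest on their backs (within 7 degrees), pointing away from the robot; the stamped one's lid face is within 6 mm of the rail's face, square to 0.1 rad and within its length; the plain one is over 17 mm clear of the rail, its origin within 100 mm of where it stood (all of step 2 and distance of plain_crate from where it was at the start of the episode below 0.1 m and x of plain_crate_top in the frame of dispatch_rail below -0.025 m and linear speed of each of stamped_crate, plain_crate below 0.02 m/s); the robot touches nothing.
It fails at once if the stamped crate is lifted off the bench (height (world z) of stamped_crate above 0.055 m or height (world z) of stamped_crate_front above 0.095 m).
It fails at once if the plain crate is lifted off the bench (height (world z) of plain_crate above 0.055 m or height (world z) of plain_crate_front above 0.095 m).
It fails at once if the plain crate is pushed against the rail (contact force between plain_crate and dispatch_rail above 0.5 N).
It fails at once if another thing on the bench is moved more than 20 mm (distance of any of weight_100, sample_tin, tape_roll, red_flask from where it was at the start of the episode above 0.02 m).
It also fails if it takes over 45 s, if anything falls off the work surface, if the arm or the gripper's body presses on something with over 40 N, if the wrist force passes 120 N, or if a joint passes its speed limit or range.

## Working session

There is one attempt and no reset: what is moved stays moved. The work goes in short steps, Python scripts to look and compute and a tool call to move; the robot and the scene stay as the last step left them, time stands still between calls to the robot, and variables do not carry over. Pictures are saved under pics/ and viewed, at most 10 in all, crops included, and the job is handed in when it is done.

Besides the shell and the picture viewer there is one more tool, called as name(argument=value, ...) on one line, values as JSON. apply_moves: Moves the arm, as the interface text tells. Its arguments: {"type":"object","properties":{"targets":{"type":"array","items":{"type":"object","properties":{"dp":{"type":"array","items":{"type":"number"}},"yaw":{"type":"number"}}}},"grip":{"type":"number"},"squeeze":{"type":"number"}},"required":["targets"]}

```bash
mkdir -p pics
cat > h.py <<'E'
import numpy as np,cv2
from plant import get_state,cams,r
def cap(n):
    c=cams.capture(n);z=c['range_z'];v,u=np.mgrid[:420,:560]
    P=np.stack([(u-c['cx'])/c['fx']*z,(v-c['cy'])/c['fy']*z,z],-1)
    W=(P-c['t'])@c['R']; W[z==0]=np.nan
    return c,W
E
python3 - <<'E'
from h import *
print(get_state())
for n in('top','side'):
    c,W=cap(n); np.savez(n+'.npz',img=c['image'],W=W); print(n,-c['R'].T@c['t'])
    cv2.imwrite(f'pics/{n}0.png',c['image'][:,:,::-1])
E
```

```text
{'time_s': 0.0, 'joints': array([ 8.77835069e+01,  2.05908918e+01,  6.32547344e-01, -2.01486047e-02,
       -7.01367151e+01, -1.65058898e+01]), 'qd': array([ 0.00062888,  0.03264884,  0.09340936,  0.05017135,  0.00218361,
       -0.03845783]), 'joint_torque': array([-2.03026202e-04, -5.82722497e+01,  2.93059462e+01,  6.99705586e+00,
        7.01544690e-03, -1.81405326e-04]), 'tcp_pos': array([0.21653942, 0.63877556, 0.21811944]), 'eef_rot': array([ 1.79903476e+02, -8.84999815e-03, -1.87292372e+01]), 'contact_force': array([-0.37818812,  0.53049013,  0.01513543]), 'moment': array([ 0.05342775,  0.01999344, -0.03259327]), 'gripper_force': 0.0, 'gripper_width': 0.08772859618034912}
top [ 0.48719043 -0.02914236  1.24515935]
side [-0.16588313 -1.0854742   0.84371991]
```

View pics/top0.png

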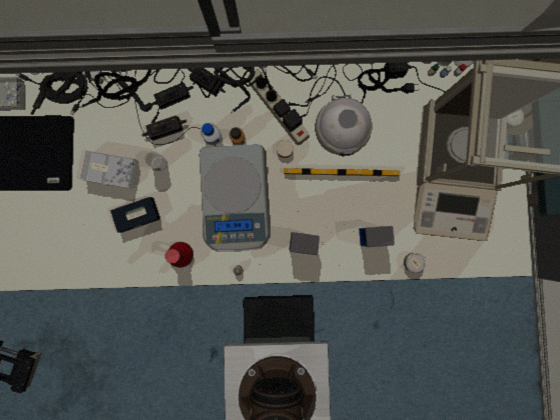

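View pics/side0.png

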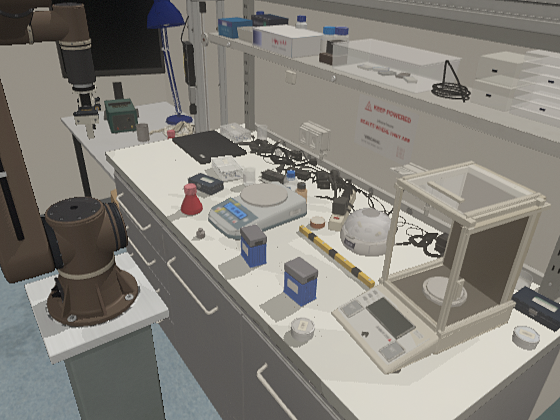

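The top picture shows the lids at about (305,243) and (377,236) and the rail at (342,172). The weight is at (238,270), the tin at (415,263) and the flask at (180,255). The side picture shows both crates standing, at (253,243) and (300,282).

Run:
```python
from h import *
d=np.load('top.npz');W=d['W'];img=d['img']
def box(u0,u1,v0,v1,zl,zh,nm):
    w=W[v0:v1,u0:u1].reshape(-1,3);w=w[(w[:,2]>zl)&(w[:,2]<zh)]
    if len(w)<5: print(nm,len(w));return
    q=cv2.minAreaRect((w[:,:2]*1000).astype(np.float32))
    print(nm,len(w),np.round(np.median(w[:,2]),4),np.round(w[:,:2].min(0),3),np.round(w[:,:2].max(0),3),np.round(q[0],0),np.round(q[1],0),round(q[2],1))
box(282,328,225,265,.09,.11,'A');box(352,402,218,256,.09,.11,'B')
box(278,404,160,186,.012,.03,'rail');box(228,248,262,280,.01,.05,'wt');box(400,430,248,282,.01,.05,'tin');box(160,200,235,272,.02,.15,'flask')
box(275,296,135,163,.01,.05,'tape?')
box(198,272,140,252,.01,.1,'scale');box(310,375,92,158,.02,.2,'dome');box(412,496,180,242,.01,.2,'bal')
```

```text
A 549 0.1001 [ 0.427 -0.136] [ 0.492 -0.051] [459. -93.] [81. 56.] 80.5
B 553 0.1002 [ 0.445 -0.35 ] [ 0.501 -0.269] [ 473. -309.] [56. 82.] 2.3
rail 635 0.0202 [ 0.658 -0.398] [ 0.692 -0.041] [ 675. -220.] [357.  18.] 87.1
wt 73 0.0212 [0.366 0.095] [0.394 0.12 ] [380. 108.] [27. 25.] 0.2
tin 328 0.0279 [ 0.36  -0.461] [ 0.418 -0.401] [ 389. -430.] [58. 58.] 44.6
flask 504 0.0521 [0.398 0.247] [0.472 0.316] [434. 280.] [74. 64.] 9.8
tape? 251 0.0212 [ 0.727 -0.079] [ 0.795 -0.022] [762. -49.] [50. 72.] 69.4
scale 7098 0.0679 [0.439 0.006] [0.785 0.213] [612. 109.] [208. 346.] 89.6
dome 2681 0.1014 [ 0.721 -0.313] [ 0.903 -0.14 ] [ 809. -226.] [174. 169.] 45.2
bal 4501 0.0565 [ 0.451 -0.666] [ 0.641 -0.43 ] [ 548. -551.] [231. 179.] 84.8
```

apply_moves(targets=[{"dp": [0.2,-0.28,0],"yaw": 3},{"dp": [0.2,-0.28,0],"yaw": 5},{"dp": [0.2,-0.28,0],"yaw": 9},{"dp": [0.2,-0.28,0],"yaw": 9},{"dp": [0.2,-0.28,0],"yaw": 9},{"dp": [0.2,-0.28,0],"yaw": 9},{"dp": [0.2,-0.28,0],"yaw": 9},{"dp": [0.2,-0.28,0],"yaw": 9},{"dp": [0.2,-0.28,0],"yaw": 9},{"dp": [0.22,-0.56,0],"yaw": 9},{"dp": [0.22,-0.56,0],"yaw": 9},{"dp": [0.22,-0.56,0],"yaw": 9},{"dp": [0.22,-0.56,0],"yaw": 9},{"dp": [0.22,-0.56,0],"yaw": 9},{"dp": [0.22,-0.56,0],"yaw": 9},{"dp": [0.22,-0.56,0],"yaw": 9},{"dp": [0.18,-0.724,0],"yaw": 9},{"dp": [0.18,-0.724,0],"yaw": 9},{"dp": [0.18,-0.724,0],"yaw": 9},{"dp": [0.18,-0.724,0],"yaw": 9}], grip=1)

```text
time_s: 1.77
tcp_pos: [0.3961, -0.0842, 0.2191]
eef_rot: [-180.0, -0.0, -9.7]
contact_force: [0.6, -0.9, -1.1]
gripper_width: 0.0004
gripper_force: 0.0
```

apply_moves(targets=[{"dp": [0,-0.001,-0.04],"yaw": 0},{"dp": [0,-0.001,-0.08],"yaw": 0},{"dp": [0,-0.001,-0.107],"yaw": 0},{"dp": [0,-0.001,-0.107],"yaw": 0},{"dp": [0.01,-0.002,-0.107],"yaw": 0},{"dp": [0.018,-0.004,-0.107],"yaw": 0},{"dp": [0.024,-0.005,-0.107],"yaw": 0},{"dp": [0.029,-0.006,-0.107],"yaw": 0},{"dp": [0.034,-0.007,-0.107],"yaw": 0},{"dp": [0.039,-0.008,-0.107],"yaw": 0},{"dp": [0.044,-0.008,-0.107],"yaw": 0},{"dp": [0.048,-0.009,-0.107],"yaw": 0}])

```text
time_s: 2.77
tcp_pos: [0.4459, -0.0917, 0.1123]
eef_rot: [-180.0, -0.0, -9.7]
contact_force: [0.1, 0.5, -0.2]
gripper_width: 0.0006
gripper_force: 0.0
```

Run:
```python
from h import *
print(get_state()['tcp_pos'])
c,W=cap('side')
a=cv2.resize(c['image'][190:340,180:400],None,fx=3,fy=3);cv2.imwrite('pics/s1.png',a[:,:,::-1])
```

```text
[ 0.44585206 -0.09165703  0.11225329]
```

View pics/s1.png

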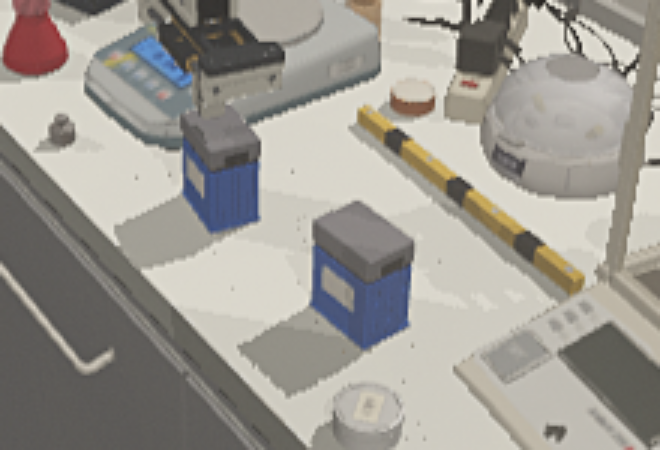

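The crop shows the gripper just above and behind the near crate's lid at (220,110). It is unclear whether the crate is leaning, so I'll measure.

Run:
```python
from h import *
c,W=cap('side')
w=W[195:275,235:272].reshape(-1,3);im=c['image'][195:275,235:272].reshape(-1,3).astype(int)
b=(im[:,2]>im[:,0]+40)
w2=w[b];print('blue',len(w2),w2.min(0).round(3),w2.max(0).round(3))
for zl in np.arange(.0,.16,.01):
    s=w[(w[:,2]>=zl)&(w[:,2]<zl+.01)&(w[:,0]<.56)&(w[:,1]<-.03)]
    if len(s):print(round(zl,2),len(s),s.min(0).round(3)[:2],s.max(0).round(3)[:2])
a=cv2.resize(c['image'][205:285,225:285],None,fx=9,fy=7,interpolation=cv2.INTER_CUBIC);cv2.imwrite('pics/s2.png',a[:,:,::-1])
```

```text
blue 464 [nan nan nan] [nan nan nan]
0.0 512 [ 0.376 -0.187] [ 0.558 -0.031]
0.01 71 [ 0.428 -0.139] [ 0.478 -0.056]
0.02 60 [ 0.427 -0.138] [ 0.477 -0.057]
0.03 68 [ 0.427 -0.138] [ 0.48  -0.058]
0.04 65 [ 0.428 -0.139] [ 0.477 -0.058]
0.05 75 [ 0.427 -0.137] [ 0.479 -0.055]
0.06 68 [ 0.426 -0.138] [ 0.478 -0.055]
0.07 58 [ 0.427 -0.137] [ 0.481 -0.05 ]
0.08 74 [ 0.427 -0.139] [ 0.479 -0.053]
0.09 151 [ 0.424 -0.142] [ 0.491 -0.051]
0.1 150 [ 0.428 -0.137] [ 0.492 -0.054]
0.12 16 [ 0.436 -0.112] [ 0.455 -0.076]
0.13 36 [ 0.435 -0.114] [ 0.455 -0.076]
0.14 9 [ 0.439 -0.091] [ 0.442 -0.075]
0.15 7 [ 0.435 -0.097] [ 0.44  -0.078]
```

Run:
```python
from h import *
c,W=cap('side')
w=W[170:260,225:300].reshape(-1,3)
s=w[(w[:,0]>.42)&(w[:,0]<.47)&(w[:,1]<-.05)&(w[:,1]>-.13)&(w[:,2]>.1)]
print(np.histogram(s[:,2],bins=np.arange(.1,.3,.005)))
print(get_state()['contact_force'],get_state()['tcp_pos'])
a=cv2.resize(c['image'][170:260,215:305],None,fx=6,fy=6,interpolation=cv2.INTER_CUBIC);cv2.imwrite('pics/s3.png',a[:,:,::-1])
```

```text
(array([90,  0,  0,  0,  4, 19, 10, 19,  7,  2,  4,  6,  2,  1,  0,  0,  0,
        0,  0,  0,  0, 43, 38, 12, 32, 58, 47, 44, 36, 34, 32, 33, 24, 33,
       23,  8,  3, 21, 34]), array([0.1  , 0.105, 0.11 , 0.115, 0.12 , 0.125, 0.13 , 0.135, 0.14 ,
       0.145, 0.15 , 0.155, 0.16 , 0.165, 0.17 , 0.175, 0.18 , 0.185,
       0.19 , 0.195, 0.2  , 0.205, 0.21 , 0.215, 0.22 , 0.225, 0.23 ,
       0.235, 0.24 , 0.245, 0.25 , 0.255, 0.26 , 0.265, 0.27 , 0.275,
       0.28 , 0.285, 0.29 , 0.295]))
[0.17744146 0.43710715 0.08196705] [ 0.44532738 -0.09171762  0.11198099]
```

View pics/s3.png

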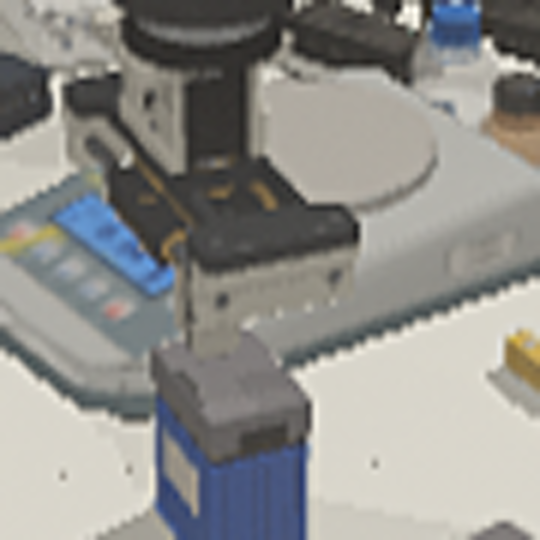

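The tips are hovering over the lid at about z 0.12, higher than the stated geometry implies. The crate hasn't moved, so I'll back off, lower in front of it and check the real tip height.

apply_moves(targets=[{"dp": [-0.025,0.004,0],"yaw": 0},{"dp": [-0.048,0.008,0],"yaw": 0},{"dp": [-0.048,0.008,0],"yaw": 0},{"dp": [-0.048,0.008,-0.02],"yaw": 0},{"dp": [-0.048,0.008,-0.03],"yaw": 0},{"dp": [-0.048,0.008,-0.03],"yaw": 0}])

```text
time_s: 3.42
tcp_pos: [0.3956, -0.0838, 0.0806]
eef_rot: [180.0, 0.2, -9.7]
contact_force: [-0.1, -0.9, -0.2]
gripper_width: 0.0001
gripper_force: 0.0
```

Run:
```python
from h import *
c,W=cap('side')
w=W[160:290,200:300].reshape(-1,3)
s=w[(w[:,0]>.36)&(w[:,0]<.42)&(w[:,1]<-.03)&(w[:,1]>-.16)&(w[:,2]>.02)]
h,e=np.histogram(s[:,2],bins=np.arange(.02,.26,.01));print(list(zip(e.round(2),h)))
f=s[s[:,2]<.13];print(f.min(0),f.max(0))
t=get_state();print(t['contact_force'],t['tcp_pos'],t['gripper_width'])
a=cv2.resize(c['image'][170:280,205:315],None,fx=5,fy=5,interpolation=cv2.INTER_CUBIC);cv2.imwrite('pics/s4.png',a[:,:,::-1])
```

```text
[(np.float64(0.02), np.int64(0)), (np.float64(0.03), np.int64(0)), (np.float64(0.04), np.int64(0)), (np.float64(0.05), np.int64(0)), (np.float64(0.06), np.int64(0)), (np.float64(0.07), np.int64(0)), (np.float64(0.08), np.int64(1)), (np.float64(0.09), np.int64(25)), (np.float64(0.1), np.int64(17)), (np.float64(0.11), np.int64(6)), (np.float64(0.12), np.int64(3)), (np.float64(0.13), np.int64(0)), (np.float64(0.14), np.int64(0)), (np.float64(0.15), np.int64(1)), (np.float64(0.16), np.int64(16)), (np.float64(0.17), np.int64(120)), (np.float64(0.18), np.int64(50)), (np.float64(0.19), np.int64(191)), (np.float64(0.2), np.int64(90)), (np.float64(0.21), np.int64(66)), (np.float64(0.22), np.int64(61)), (np.float64(0.23), np.int64(56)), (np.float64(0.24), np.int64(34))]
[ 0.38289394 -0.10401537  0.08899786] [ 0.40531064 -0.06716334  0.12772551]
[ 0.62330359  0.41449939 -0.40600719] [ 0.39631952 -0.08385552  0.08155725] 0.00030879167652644293
```

View pics/s4.png

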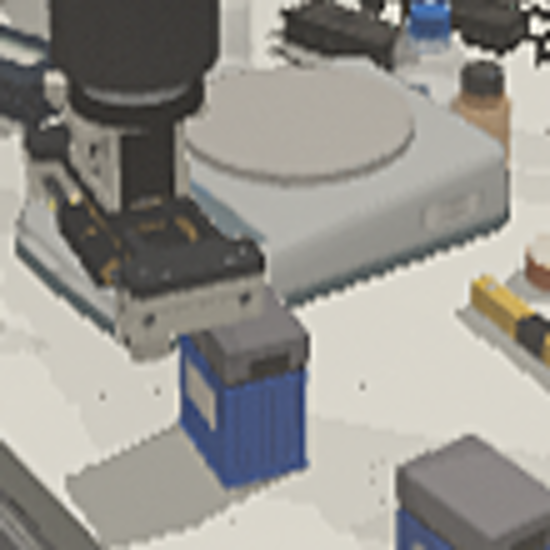

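Tips sit about 8 mm above the reported TCP (at z 0.089 now). With that known, I'll tip crate A.

apply_moves(targets=[{"dp": [0.008,-0.001,-0.002],"yaw": 0},{"dp": [0.016,-0.003,-0.002],"yaw": 0},{"dp": [0.021,-0.004,-0.002],"yaw": 0},{"dp": [0.025,-0.004,-0.002],"yaw": 0},{"dp": [0.029,-0.005,-0.002],"yaw": 0},{"dp": [0.033,-0.006,-0.002],"yaw": 0},{"dp": [0.037,-0.006,-0.002],"yaw": 0},{"dp": [0.041,-0.007,-0.002],"yaw": 0},{"dp": [0.045,-0.007,-0.002],"yaw": 0},{"dp": [0.049,-0.008,-0.002],"yaw": 0}])

```text
time_s: 4.3
tcp_pos: [0.4468, -0.0916, 0.0801]
eef_rot: [-180.0, -0.0, -9.7]
contact_force: [-2.1, 0.2, 1.8]
gripper_width: 0.0005
gripper_force: 0.8
```

```bash
cat >> h.py <<'E'
def slices(u0,u1,v0,v1,x0,x1,y0,y1):
    c,W=cap('side');w=W[v0:v1,u0:u1].reshape(-1,3);w=w[(w[:,0]>x0)&(w[:,0]<x1)&(w[:,1]>y0)&(w[:,1]<y1)]
    for zl in np.arange(.01,.125,.02):
        s=w[(w[:,2]>=zl)&(w[:,2]<zl+.02)]
        if len(s):print(round(zl,2),len(s),s.min(0).round(3)[:2],s.max(0).round(3)[:2])
E
python3 - <<'E'
from h import *
slices(225,300,190,290,.4,.62,-.16,-.03);s=get_state();print(s['contact_force'],s['tcp_pos'])
E
```

```text
0.01 140 [ 0.428 -0.14 ] [ 0.487 -0.053]
0.03 168 [ 0.434 -0.141] [ 0.495 -0.055]
0.05 167 [ 0.44  -0.142] [ 0.497 -0.052]
0.07 136 [ 0.446 -0.142] [ 0.51  -0.086]
0.09 197 [ 0.434 -0.146] [ 0.515 -0.074]
0.11 31 [ 0.433 -0.135] [ 0.467 -0.074]
[ 1.87712591 -0.48558991  0.98685873] [ 0.44770649 -0.0916645   0.08020887]
```

Tipping as intended; continue.

apply_moves(targets=[{"dp": [0.004,-0.001,0],"yaw": 0},{"dp": [0.008,-0.001,0],"yaw": 0},{"dp": [0.012,-0.002,0],"yaw": 0},{"dp": [0.016,-0.003,0],"yaw": 0},{"dp": [0.02,-0.003,0],"yaw": 0},{"dp": [0.024,-0.004,0],"yaw": 0},{"dp": [0.024,-0.004,0],"yaw": 0},{"dp": [0.024,-0.004,0],"yaw": 0},{"dp": [0.024,-0.004,0],"yaw": 0}])

```text
time_s: 5.1
tcp_pos: [0.47, -0.0957, 0.0799]
eef_rot: [180.0, 0.0, -9.7]
contact_force: [-0.9, -0.7, -0.5]
gripper_width: 0.0004
gripper_force: 0.0
```

Run:
```python
from h import *
slices(225,330,190,290,.4,.65,-.17,-.03);s=get_state();print(s['contact_force'],s['tcp_pos'])
```

```text
0.01 205 [ 0.481 -0.156] [ 0.578 -0.062]
0.03 211 [ 0.482 -0.157] [ 0.577 -0.061]
0.05 477 [ 0.483 -0.154] [ 0.589 -0.065]
0.07 1 [ 0.462 -0.109] [ 0.462 -0.109]
0.09 51 [ 0.457 -0.115] [ 0.482 -0.084]
0.11 20 [ 0.458 -0.11 ] [ 0.466 -0.076]
[-0.1704588  -0.16767556  0.8560803 ] [ 0.46993591 -0.09569462  0.0799794 ]
```

A lies flat. Now B.

apply_moves(targets=[{"dp": [-0.03,0,0.02],"yaw": 0},{"dp": [-0.06,0,0.05],"yaw": 3},{"dp": [-0.062,-0.03,0.07],"yaw": 6},{"dp": [-0.062,-0.07,0.07],"yaw": 9},{"dp": [-0.062,-0.11,0.07],"yaw": 12},{"dp": [-0.062,-0.15,0.07],"yaw": 12},{"dp": [-0.062,-0.19,0.07],"yaw": 12},{"dp": [-0.062,-0.215,0.07],"yaw": 12},{"dp": [-0.062,-0.215,0.07],"yaw": 12},{"dp": [-0.062,-0.215,0.035],"yaw": 12},{"dp": [-0.062,-0.215,0],"yaw": 12},{"dp": [-0.062,-0.215,0],"yaw": 12}])

```text
time_s: 6.15
tcp_pos: [0.4039, -0.3089, 0.0747]
eef_rot: [-179.8, 0.5, 2.2]
contact_force: [-0.2, 0.9, -1.6]
gripper_width: 0.0004
gripper_force: 0.0
```

Run:
```python
from h import *
slices(245,360,200,330,.36,.65,-.38,-.24);s=get_state();print(s['contact_force'],s['tcp_pos'])
```

```text
0.01 186 [ 0.444 -0.353] [ 0.503 -0.275]
0.03 174 [ 0.444 -0.352] [ 0.504 -0.278]
0.05 167 [ 0.445 -0.353] [ 0.502 -0.287]
0.07 128 [ 0.395 -0.353] [ 0.502 -0.292]
0.09 146 [ 0.392 -0.353] [ 0.502 -0.295]
0.11 60 [ 0.393 -0.332] [ 0.414 -0.294]
[ 0.27939983 -0.52934895  0.52944421] [ 0.40541832 -0.30960264  0.07766516]
```

apply_moves(targets=[{"dp": [0.01,0,0],"yaw": 0},{"dp": [0.02,0.001,0],"yaw": 0},{"dp": [0.026,0.001,0],"yaw": 0},{"dp": [0.03,0.001,0],"yaw": 0},{"dp": [0.034,0.001,0],"yaw": 0},{"dp": [0.038,0.002,0],"yaw": 0},{"dp": [0.042,0.002,0],"yaw": 0},{"dp": [0.046,0.002,0],"yaw": 0},{"dp": [0.05,0.002,0],"yaw": 0},{"dp": [0.054,0.002,0],"yaw": 0},{"dp": [0.058,0.002,0],"yaw": 0},{"dp": [0.062,0.002,0],"yaw": 0},{"dp": [0.066,0.003,0],"yaw": 0},{"dp": [0.07,0.003,0],"yaw": 0},{"dp": [0.074,0.003,0],"yaw": 0},{"dp": [0.078,0.003,0],"yaw": 0},{"dp": [0.078,0.003,0],"yaw": 0},{"dp": [0.078,0.003,0],"yaw": 0},{"dp": [0.078,0.003,0],"yaw": 0},{"dp": [0.078,0.003,0],"yaw": 0}])

```text
time_s: 7.87
tcp_pos: [0.486, -0.3077, 0.08]
eef_rot: [-180.0, 0.0, 2.3]
contact_force: [-0.2, -0.7, 0.3]
gripper_width: 0.0005
gripper_force: 0.0
```

Run:
```python
from h import *
slices(245,380,200,330,.36,.65,-.38,-.24);s=get_state();print(s['contact_force'],s['tcp_pos'])
c,W=cap('side');im=cv2.resize(c['image'][190:340,180:400],None,fx=3,fy=3);cv2.imwrite('pics/s5.png',im[:,:,::-1])
```

```text
0.01 247 [ 0.504 -0.35 ] [ 0.607 -0.268]
0.03 248 [ 0.505 -0.35 ] [ 0.606 -0.269]
0.05 464 [ 0.504 -0.349] [ 0.608 -0.269]
0.07 1 [ 0.479 -0.312] [ 0.479 -0.312]
0.09 78 [ 0.474 -0.327] [ 0.5   -0.295]
0.11 81 [ 0.474 -0.331] [ 0.5   -0.289]
[-0.2978546   0.39354597  0.24694395] [ 0.48600625 -0.30766484  0.08008576]
```

View pics/s5.png

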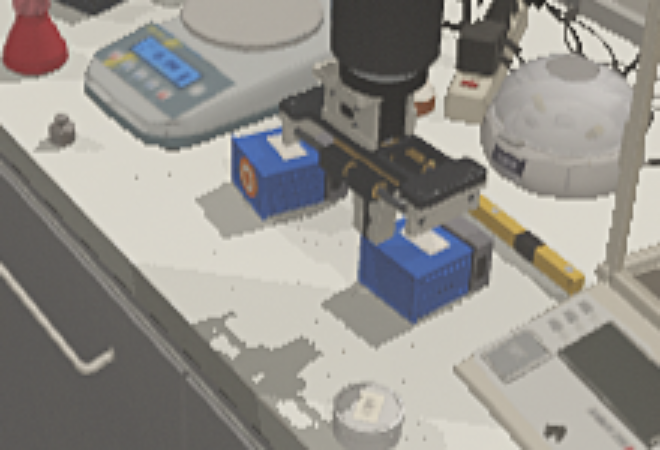

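The side view shows the orange stamp on the underside of the left (near the scale) crate A at (248,178). B at (375,260) is bare and lies flat. I'll retreat and reposition behind A, half open and square to the rail.

apply_moves(targets=[{"dp": [-0.03,0,0.03],"yaw": 0},{"dp": [-0.06,0,0.06],"yaw": 0},{"dp": [-0.06,0.04,0.07],"yaw": -2},{"dp": [-0.06,0.08,0.07],"yaw": -5},{"dp": [-0.06,0.12,0.07],"yaw": -5},{"dp": [-0.06,0.16,0.07],"yaw": -5},{"dp": [-0.06,0.2,0.07],"yaw": -5},{"dp": [-0.06,0.21,0.07],"yaw": -5},{"dp": [-0.06,0.21,0.07],"yaw": -5},{"dp": [-0.06,0.21,0.07],"yaw": -5}], grip=0.2)

```text
time_s: 8.8
tcp_pos: [0.4263, -0.0972, 0.1503]
eef_rot: [-180.0, -0.0, -2.6]
contact_force: [0.1, -0.0, -0.0]
gripper_width: 0.0351
gripper_force: 0.0
```

```bash
cat >> h.py <<'E'
def look():
    c,W=cap('side')
    def rect(m,n):
        p=W[m];q=cv2.minAreaRect((p[:,:2]*1000).astype(np.float32));print(n,len(p),np.round(q[0]),np.round(q[1]),round(q[2],1))
    X,Y,Z=W[...,0],W[...,1],W[...,2]
    rect((Z>.051)&(Z<.062)&(X>.46)&(X<.68)&(Y>-.19)&(Y<-.04),'A');rect((Z>.051)&(Z<.062)&(X>.46)&(X<.65)&(Y<-.24)&(Y>-.38),'B')
    rect((Z>.016)&(Z<.025)&(X>.64)&(X<.72)&(Y<-.02)&(Y>-.42),'rail')
    m=(Z>.016)&(Z<.025)&(X>.64)&(X<.72)&(Y<-.02)&(Y>-.42)
    f=(X>.36)&(X<.47)&(Y>-.19)&(Y<-.02)&(Z>.01)&(Z<.2);p=W[f];
    if len(p):
        k=p[p[:,2]<p[:,2].min()+.03];print('tips',p[:,2].min(),k.min(0),k.max(0))
    s=get_state();print(s['tcp_pos'],s['contact_force'],s['gripper_width'])
E
python3 -c "
from h import *
look()"
```

```text
A 475 [ 536. -108.] [ 87. 101.] 83.0
B 632 [ 555. -308.] [105.  84.] 2.2
rail 432 [ 677. -221.] [361.  22.] 86.9
tips 0.1569326451745601 [ 0.41335918 -0.13548114  0.15693265] [ 0.43963394 -0.05884013  0.18686976]
[ 0.4262243  -0.09784897  0.15017045] [-0.19179954  0.17162614  0.42882541] 0.03493539036502554
```

apply_moves(targets=[{"dp": [0,-0.004,-0.04],"yaw": 0},{"dp": [0,-0.005,-0.08],"yaw": 0},{"dp": [0,-0.005,-0.115],"yaw": 0},{"dp": [0,-0.005,-0.135],"yaw": 0},{"dp": [0,-0.005,-0.135],"yaw": 0},{"dp": [0.015,-0.005,-0.135],"yaw": 0},{"dp": [0.03,-0.006,-0.135],"yaw": 0},{"dp": [0.04,-0.007,-0.135],"yaw": 0},{"dp": [0.047,-0.007,-0.135],"yaw": 0},{"dp": [0.054,-0.008,-0.135],"yaw": 0},{"dp": [0.061,-0.008,-0.135],"yaw": 0},{"dp": [0.068,-0.008,-0.135],"yaw": 0},{"dp": [0.075,-0.009,-0.135],"yaw": 0},{"dp": [0.082,-0.009,-0.135],"yaw": 0},{"dp": [0.089,-0.01,-0.135],"yaw": 0},{"dp": [0.096,-0.01,-0.135],"yaw": 0},{"dp": [0.103,-0.01,-0.135],"yaw": 0},{"dp": [0.11,-0.011,-0.135],"yaw": 0},{"dp": [0.115,-0.011,-0.135],"yaw": 0},{"dp": [0.115,-0.011,-0.135],"yaw": 0}])

```text
time_s: 10.52
tcp_pos: [0.5427, -0.1087, 0.0152]
eef_rot: [180.0, -0.1, -2.7]
contact_force: [0.3, -1.0, -0.4]
gripper_width: 0.0349
gripper_force: 0.1
```

```bash
python3 -c "
from h import *
look()"
```

```text
A 61 [ 593. -107.] [ 82. 127.] 88.0
B 633 [ 557. -307.] [103.  84.] 1.8
rail 363 [ 661. -254.] [294.  48.] 88.0
[ 0.54267729 -0.10859952  0.01522314] [ 0.34894301 -0.46254702  0.74222036] 0.034989268831607405
```

apply_moves(targets=[{"dp": [0.004,0,0],"yaw": 0},{"dp": [0.008,0,0],"yaw": 0},{"dp": [0.012,-0.001,0],"yaw": 0},{"dp": [0.015,-0.001,0],"yaw": 0},{"dp": [0.017,-0.001,0],"yaw": 0},{"dp": [0.018,-0.001,0],"yaw": 0}])

```text
time_s: 11.07
tcp_pos: [0.5587, -0.1097, 0.015]
eef_rot: [180.0, 0.1, -2.7]
contact_force: [-6.3, 0.1, 5.6]
gripper_width: 0.0351
gripper_force: 3.5
```

apply_moves(targets=[{"dp": [0.001,0,0],"yaw": 0},{"dp": [0.002,0,0],"yaw": 0}])

```text
time_s: 11.23
tcp_pos: [0.5603, -0.1097, 0.015]
eef_rot: [180.0, 0.1, -2.7]
contact_force: [-6.1, -0.2, 2.9]
gripper_width: 0.0351
gripper_force: 2.8
```

apply_moves(targets=[{"dp": [0.001,0,0],"yaw": 0},{"dp": [0.002,0,0],"yaw": 0}])

```text
time_s: 11.4
tcp_pos: [0.5611, -0.1098, 0.0149]
eef_rot: [180.0, 0.2, -2.7]
contact_force: [-12.6, 2.4, 9.4]
gripper_width: 0.0353
gripper_force: 6.1
```

apply_moves(targets=[{"dp": [0.001,0,0],"yaw": 0},{"dp": [0.002,0,0],"yaw": 0},{"dp": [0.002,0,0],"yaw": 0}])

```text
time_s: 11.65
tcp_pos: [0.561, -0.1099, 0.0147]
eef_rot: [180.0, 0.4, -2.8]
contact_force: [-15.6, 2.9, 12.6]
gripper_width: 0.0353
gripper_force: 7.8
```

```bash
python3 -c "
from h import *
c,W=cap('top');X,Y,Z=W[...,0],W[...,1],W[...,2]
for n,m in (('A',(Z>.048)&(Z<.064)&(X>.6)&(X<.72)&(Y>-.19)&(Y<-.03)),('rail',(Z>.012)&(Z<.026)&(X>.64)&(X<.72)&(Y<-.02)&(Y>-.42))):
  p=W[m];
  if len(p)>5: print(n,len(p),p.min(0).round(3),p.max(0).round(3),cv2.minAreaRect((p[:,:2]*1000).astype(np.float32)))
  else: print(n,len(p))
s=get_state();print(s['tcp_pos'],s['contact_force'])
"
```

```text
A 95 [ 0.651 -0.119  0.05 ] [ 0.672 -0.067  0.061] ((661.1766967773438, -93.21998596191406), (51.38100051879883, 21.813859939575195), 89.20232391357422)
rail 510 [ 0.656 -0.399  0.012] [ 0.691 -0.041  0.026] ((669.7241821289062, -220.1420440673828), (357.9010925292969, 35.076934814453125), 88.66702270507812)
[ 0.56102429 -0.10981785  0.01468746] [-15.26723835   3.16095093  11.84401504]
```

The tool has stalled against the rail with 15 N and the lid edge is at the rail face. I'll back off and check.

apply_moves(targets=[{"dp": [-0.004,0,0],"yaw": 0},{"dp": [-0.015,0,0],"yaw": 0},{"dp": [-0.04,0,0],"yaw": 0},{"dp": [-0.075,0,0],"yaw": 0},{"dp": [-0.105,0,0.01],"yaw": 0},{"dp": [-0.125,0,0.05],"yaw": 0},{"dp": [-0.13,0,0.09],"yaw": 0},{"dp": [-0.13,0,0.13],"yaw": 0},{"dp": [-0.14,0.03,0.15],"yaw": 0},{"dp": [-0.14,0.03,0.15],"yaw": 0},{"dp": [-0.14,0.03,0.15],"yaw": 0}])

```text
time_s: 12.62
tcp_pos: [0.4263, -0.0785, 0.1669]
eef_rot: [-179.9, -0.3, -2.6]
contact_force: [-0.9, -0.5, -0.6]
gripper_width: 0.0352
gripper_force: 0.0
```

```bash
python3 -c "
from h import *
look()
c,W=cap('top');X,Y,Z=W[...,0],W[...,1],W[...,2]
for n,m in (('A',(Z>.048)&(Z<.064)&(X>.5)&(X<.72)&(Y>-.19)&(Y<-.03)),('B',(Z>.048)&(Z<.064)&(X>.46)&(X<.72)&(Y>-.38)&(Y<-.24)),('rail',(Z>.017)&(Z<.023)&(X>.64)&(X<.72)&(Y<-.02)&(Y>-.42))):
  p=W[m];print(n,len(p),p.min(0).round(3),p.max(0).round(3),cv2.minAreaRect((p[:,:2]*1000).astype(np.float32)))
c=cams.capture('side')
cv2.imwrite('pics/s6.png',cv2.resize(c['image'][190:340,180:400],None,fx=3,fy=3)[:,:,::-1])
"
```

```text
A 432 [ 625. -107.] [ 84. 105.] 87.6
B 628 [ 556. -307.] [102.  82.] 2.7
rail 351 [ 662. -267.] [267.  47.] 88.0
tips 0.17403529220148248 [ 0.41302534 -0.11616805  0.17403529] [ 0.43865506 -0.04578944  0.19991091]
[ 0.42552609 -0.07906802  0.16556666] [ 0.11756075  0.73004475 -0.91698772] 0.034998715060348
A 861 [ 0.571 -0.146  0.049] [ 0.672 -0.065  0.063] ((621.8531494140625, -105.53515625), (78.65573120117188, 99.37162017822266), 87.91576385498047)
B 876 [ 0.503 -0.346  0.048] [ 0.605 -0.264  0.064] ((554.5751342773438, -305.3880310058594), (100.19174194335938, 80.58623504638672), 2.463874101638794)
rail 430 [ 0.658 -0.398  0.017] [ 0.691 -0.041  0.023] ((669.2728271484375, -219.44215393066406), (356.7307434082031, 31.899261474609375), 88.02997589111328)
```

View pics/s6.png

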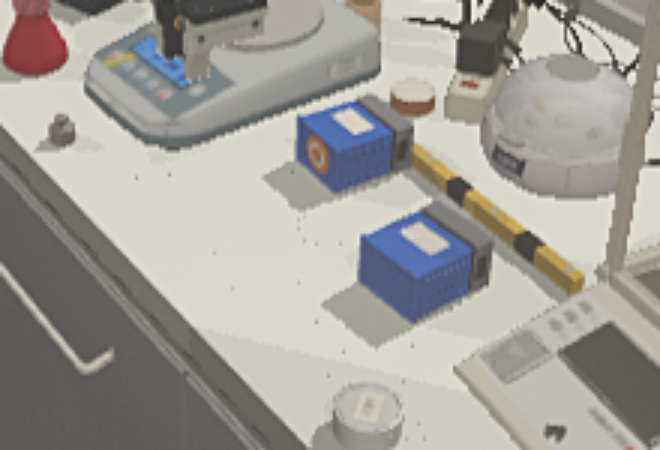

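The stamped crate lies flush against the rail at (380,140), about square to it. The plain crate at (425,265) lies well clear of the rail. Handing in.

```bash
python3 -c "
from plant import r
print(r.close_job())"
```

```text
the job is handed in; nothing more can be done
None
```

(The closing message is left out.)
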